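# Fetch the red stamp from the revolving rack and load it in the press cradle

## Task

Turn the revolving stamp rack by its black knob until the red-capped stamp stands at the gap in the steel keeper ring, in line with the black front mark, lift it out there and set it down upright on the cork pad. Let go, take it again by its other pair of sides, lower it (do not drop it) between the two steel cheeks of the green cradle with its long side across the cheeks, and slide it fully home against the low end stop, standing on the cradle floor. Keep it upright, leave the other three stamps in their pockets and do not disturb the jar, brush and mallet.

Things in the scene. Friction and masses are not known exactly. Their poses are not given: they have to be found in the camera images.
- stand: Fixed dark steel stand of the revolving rack, on the table. Origin on the rotor's vertical axis at table height. Its -x axis points to the front: the gap in the keeper ring, marked by a small black block on the table (30 x 16 x 12 mm high, 133 to 163 mm from the axis). Three thin posts (143 mm radius) at the back carry the keeper ring.
- front_place (a point): Point of the stand 100 mm in front of the axis (stand's -x), 28 mm above the table: where the red pocket's floor must be brought. Axes as the stand's. The keeper, a flat steel ring 12 mm wide at 100 mm radius, 92 to 98 mm above the table, covers all but about 50 degrees either side of this front; a stamp under it cannot be lifted out.
- rotor: Turning part of the rack: 264 mm wooden disc, top 28 mm above the table, with four pockets 90 degrees apart. Origin on its axis, at the disc's underside (20 mm above the table). Its -x axis points to the red pocket, -y to the blue, +x to the green, +y to the yellow. It turns both ways about the vertical (at least one full turn), light friction of about 0.12 N m, and stays where it is left.
- knob_grip (a point): On the rotor's axis, 82 mm above the table: height to grip the square black knob, 30 x 30 mm, which stands from 42 to 100 mm above the table. Knob flats are parallel to this point's x and y axes, which turn with the rotor. Free space round the knob: 70 mm radius above 45 mm height.
- red_stamp: Red-capped embossing stamp, block 44 mm (its x) by 30 mm (its y) by 55 mm tall, red cap in the top 12 mm, 0.17 to 0.35 kg. Origin at the centre of its underside. In its pocket its x axis lies along the radius of the rotor.
- pocket_red (a point): Centre of the red pocket's floor, 100 mm from the rotor's axis, 28 mm above the table; its axes turn with the rotor. Each pocket has two radial wooden walls (57 mm high, 56 mm long, 4 mm thick, 33 mm apart) covering the stamp's 44 mm wide sides, and lips only 8 mm high at the inner and outer ends: grip a stamp there by its two ends, fingers closing along the radius.
- pad: Fixed cork pad 100 x 100 x 6 mm on the table. Origin at the centre of its underside. Free room all round for setting the stamp down and taking it another way.
- cradle: Fixed green cradle: base plate 12 mm thick, 130 x 100 mm (x -85 to +45 mm). Origin at table height below the middle of the cheeks. Two steel cheeks run along its x (x -30 to +30 mm), 47 mm apart inside, so the stamp's 44 mm side goes across, along y. They are straight to 68 mm above the table, then flare outwards as a lead-in to about 81 mm.
- cradle_home (a point): On the cradle's floor (12 mm above the table) midway between the cheeks: where the stamp's underside centre is when it touches the stop. Axes as the cradle's. Both ends of the channel are open to fingers; across the +x end lies only a low stop bar, up to 22 mm above the table, its face 15 mm in +x of this point.
- jar: Bystander: amber jar with black lid, 52 mm wide, 65 mm tall, standing loose. Origin at the centre of its underside.
- brush: Bystander: wooden-handled brush lying loose. Origin under its middle.
- mallet: Bystander: wooden mallet lying loose, head 48 mm by 75 mm, handle 140 mm. Origin under the head.
- blue_stamp: Bystander: blue-capped stamp of the same size, in its own pocket. Origin at the centre of its underside.
- pocket_blue (a point): Centre of the floor of the blue stamp's pocket.
- green_stamp: Bystander: green-capped stamp of the same size, in its own pocket. Origin at the centre of its underside.
- pocket_green (a point): Centre of the floor of the green stamp's pocket.
- yellow_stamp: Bystander: yellow-capped stamp of the same size, in its own pocket. Origin at the centre of its underside.
- pocket_yellow (a point): Centre of the floor of the yellow stamp's pocket.
Things that resemble listed ones, but are neither listed nor needed, are in the scene too. What is shaped like the red_stamp but turquoise is not meant. There is more than one size of the pad; the one meant has the size given above.

How it is judged:
By the outcome, as a careful person would: the job done as asked, in the order asked, and still so for the second after the job is handed in, with the robot touching nothing.
It also fails if it takes over 72 s, if anything falls off the work surface, if the arm or the gripper's body presses on something with over 40 N, if the wrist force passes 120 N, or if a joint passes its speed limit or range.

## Robot

A 7-joint arm with a two-finger parallel gripper is mounted at the origin on the work surface. World frame = base frame: x ahead of the robot, y to its left, z up, the work surface at z = 0. Lengths are in m, angles in rad, forces in N, time in s.
With the tool pointing down it reaches from about 0.4 to 0.85 m from the base axis. Payload 4.5 kg.
Tool frame: the origin (TCP) lies midway between the tips of the shut fingers; the grasp point (between the pads) lies 19 mm behind it; z points along the fingers, y is the line along which they close (so a half turn about z gives the same grasp; the last joint's range is limited). The gripper opens to 85 mm and grips with 20 to 120 N. Pads are 22 mm wide; open, the fingers measure 114 mm over their backs; the gripper's body (76 mm by 85 mm) begins 54 mm behind the grasp point. The pads swing forward as they close: fully open they stand 13 mm farther back than shut.
Start: joints at [-1.161, 0.689, -0.195, 1.565, 0.157, 0.902, -0.215], TCP at [0.229, 0.581, 0.231] pointing down, gripper open.
Joint ranges: [-3.01, 3.01], [-0.46, 2.08], [-1.47, 1.51], [0.13, 2.56], [-1, 4.14], [0.04, 2.09], [-2.66, 2.66]. Speed limits (rad/s): [2.57, 2.57, 3.14, 3.14, 3.14, 3.14, 3.14].

## Interface

Orientations are given as a rotation vector (axis times angle).
In Python, from station import read_state, read_camera, camera_model, close_job gives the robot as it stands. The module is installed in compiled form; this text tells all that it offers.
- The arm moves only by the tool send_rows, never from a script. Its argument "plan" is a list that holds one entry, the list of rows, each a list of 7 numbers: the shift along the tool's x, y, z each as a share of 0.03 m, from -1 to 1, then the turn, a rotation vector about the tool's x, y, z each as a share of 0.12 rad, from -1 to 1, then the closure, from 0 (fully open) to 1 (shut). In form: [[[dx, dy, dz, rx, ry, rz, jaw], ...]]. A call has 1 to 5 rows; each row shifts and turns the commanded pose from where the row before left it, along the tool's axes as they then stand; what a row does not reach is not made up. A row lasts 1/12 s, in which the tool goes at most 41.7 mm and 7.16 degrees, less where a joint would pass 70% of its speed; a pose out of reach is approached as far as the arm can. A call with a number of a shift or a turn outside -1 to 1 is refused whole. A call with a gripper value outside its range is refused whole. The fingers move at their own pace and stop on an object; "force" is the grip in N (left out, the last holds). Time passes only in rows, so rows that do not move let the fingers close. It gives the time, the measured TCP pose, the force, the opening and the grip force at its end, in the units of the state.
- read_state(): the state, without advancing time (a new reading comes with each control period).
- read_camera(name): name is "scene" or "top"; returns the picture (384x512x3 uint8, blue, green, red); there is no depth.
- camera_model(name): a dict with "fovy" (degrees; the focal length in pixels is half the picture's height over the tangent of half this angle, whatever the lens; pixels are square), "cx", "cy" (the principal point, pixels), "pose" (4x4, takes a point from camera to world coordinates). Camera axes: x right, y up, looking along -z (the intrinsics and any distortion apply to the point x, -y, -z); pixel columns grow to the right and rows downward; lengths in m; the calibration is good to about 2 mm. A picture is of the moment at which its call begins. camera_model takes no time and is no camera call.
- close_job(): hands the job in; it is judged then, once.
The state is a dict: "t": time; "q": joint angles; "joint_velocities": joint speeds; "joint_efforts": joint torques, N m; "tcp_pos": TCP position; "tcp_rot": TCP orientation; "wrist_force": force on the tool from outside, world axes, zero at the start; "torque": the same for the moment, N m; "opening": finger opening in m; "grasp_force": force on a finger pad.
Only numpy, scipy, OpenCV 4.12 (cv2) and the standard library are available. Lean on these libraries where they do the work, as an engineer would, in place of code of your own. Each camera call takes 0.05 s, during which the arm holds its last target. There are 200 camera calls.

## Working session

There is one attempt and no reset: what is moved stays moved. The work goes in short steps, Python scripts to look and compute and a tool call to move; the robot and the scene stay as the last step left them, time stands still between calls to the robot, and variables do not carry over. Pictures are saved under pics/ and viewed, at most 10 in all, crops included, and the job is handed in when it is done.

Besides the shell and the picture viewer there is one more tool, called as name(argument=value, ...), one argument or row to a line, values as JSON. send_rows: Moves the arm, as the interface text tells. Shift numbers are shares of 0.03 m and turn numbers shares of 0.12 rad, none past 1 either way. Its arguments: {"type":"object","properties":{"plan":{"type":"array"},"force":{"type":"number"}},"required":["plan"]}

```bash
mkdir -p pics; cat > h.py <<'E'
import numpy as np, cv2
from station import *
def ray(cam,u,v):
    m=camera_model(cam); f=192/np.tan(np.radians(m['fovy'])/2); P=np.array(m['pose'])
    d=P[:3,:3]@np.array([(u-m['cx'])/f,-(v-m['cy'])/f,-1]); return P[:3,3],d
def onz(cam,u,v,z):
    o,d=ray(cam,u,v); return o+d*(z-o[2])/d[2]
E
python3 - <<'E'
from h import *
for n in('scene','top'):
    m=camera_model(n); print({k:(np.round(v,3).tolist()) for k,v in m.items()})
    i=read_camera(n); cv2.imwrite(f'pics/{n}0.png',i); cv2.imwrite(f'pics/{n}0b.png',cv2.resize(i,(800,600),interpolation=cv2.INTER_CUBIC))
print(read_state())
E
```

```text
{'fovy': 53.072, 'cx': 253.616, 'cy': 194.211, 'pose': [[-0.464, -0.734, 0.496, 1.048], [0.886, -0.38, 0.267, 0.262], [-0.007, 0.563, 0.826, 0.909], [0.0, 0.0, 0.0, 1.0]]}
{'fovy': 55.611, 'cx': 254.03, 'cy': 193.312, 'pose': [[-0.001, 0.991, -0.132, 0.375], [-1.0, -0.001, 0.004, -0.004], [0.004, 0.132, 0.991, 1.275], [0.0, 0.0, 0.0, 1.0]]}
{'t': 0.1, 'q': array([-1.16122911,  0.68989555, -0.19452023,  1.56622789,  0.1572776 ,
        0.90250998, -0.21508818]), 'joint_velocities': array([-0.0011143 , -0.00160369,  0.00133476, -0.00400756, -0.00029898,
        0.00037846, -0.00083021]), 'joint_efforts': array([-3.50957074e-03, -5.40603018e+01, -1.27144665e+00, -1.58985990e+01,
        9.37980716e-03,  4.33612964e-03,  1.73598983e-05]), 'tcp_pos': array([0.22919038, 0.58083793, 0.23057033]), 'tcp_rot': array([-5.86636268e-01, -3.08612487e+00,  2.57554268e-03]), 'wrist_force': array([-0.4368551 , -0.12033946,  0.84733478]), 'torque': array([0.00621092, 0.0171684 , 0.02963387]), 'grasp_force': 0.0, 'opening': 0.08529034056531605}
```

View pics/top0b.png

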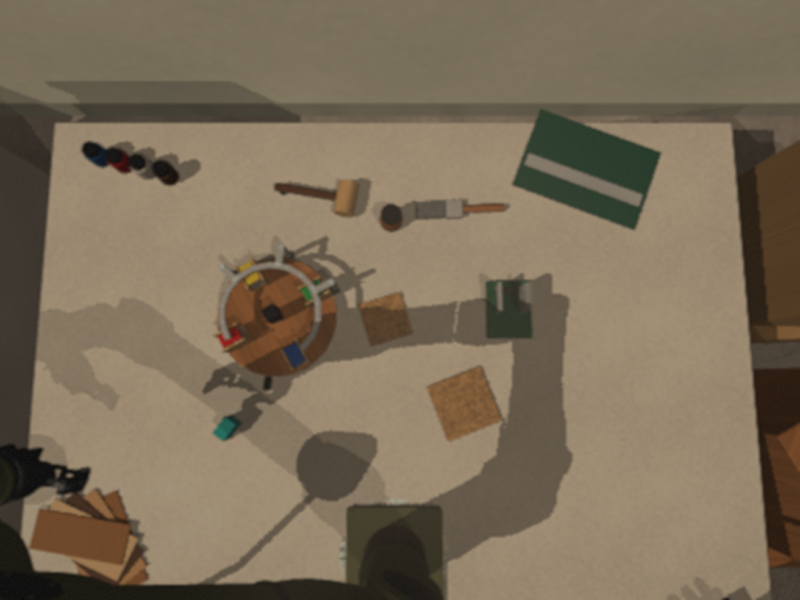

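View pics/scene0b.png

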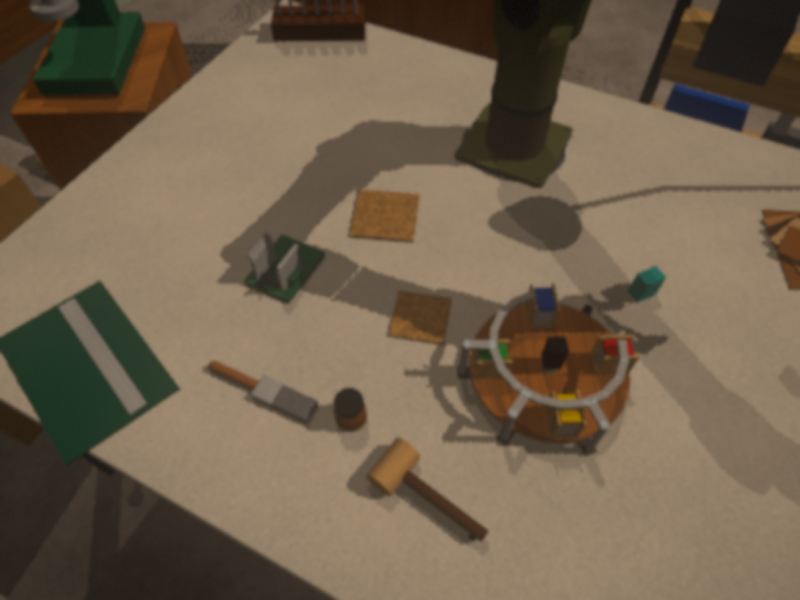

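The top view shows the rack at about (272,315), with the red cap at (230,337), the front mark at (267,383) and blue at (292,355). There are two cork pads at (386,318) and (465,403), the cradle is at (509,308), and the turquoise decoy is at (226,428).

```bash
cat > m.py <<'E'
from h import *
S=.64
def show(n,img,mask,z,roi=None):
    cs,_=cv2.findContours(mask.astype(np.uint8),cv2.RETR_EXTERNAL,cv2.CHAIN_APPROX_NONE)
    for c in sorted(cs,key=cv2.contourArea,reverse=True)[:4]:
        if cv2.contourArea(c)<15: continue
        p=np.array([onz(n,u,v,z)[:2] for u,v in c[:,0]],np.float32)*1000
        (x,y),(w,h),a=cv2.minAreaRect(p); M=cv2.moments(c)
        uv=(M['m10']/M['m00'],M['m01']/M['m00'])
        print('   px',np.round(uv,1),'ctr mm',round(x,1),round(y,1),'size',round(w,1),round(h,1),'ang',round(a,1),'cent',np.round(onz(n,*uv,z)[:2]*1000,1))
R={'red':((0,8),130,60,.083),'yellow':((22,32),150,80,.083),'blue':((105,125),120,40,.083),'green':((50,78),120,20,.083),'cork':((9,17),100,80,.006),'teal':((80,95),120,40,.055)}
if __name__=='__main__':
    import sys
    for n in('top','scene'):
        i=cv2.imread(f'pics/{n}0.png'); h=cv2.cvtColor(i,cv2.COLOR_BGR2HSV)
        for k,((a,b),s,v,z) in R.items():
            print(n,k); show(n,i,(h[...,0]>=a)&(h[...,0]<=b)&(h[...,1]>s)&(h[...,2]>v),.012 if 0 else z)
        zz=.012; print(n,'greenbase'); show(n,i,(h[...,0]>=50)&(h[...,0]<=85)&(h[...,1]>80),zz)
        print(n,'dark'); show(n,i,h[...,2]<32,.1)
E
python3 m.py
python3 - <<'E'
import cv2,numpy as np
i=cv2.imread('pics/top0.png');a=cv2.resize(i[155:290,125:330],None,fx=3.9,fy=3.9,interpolation=cv2.INTER_CUBIC)
a=np.clip(a*1.5,0,255).astype(np.uint8)
cv2.imwrite('pics/crop1.png',a[:600,:800])
E
```

```text
top red
   px [147.4 215.5] ctr mm 462.5 341.8 size 29.3 44.7 ang 30.3 cent [461.5 339.8]
top yellow
   px [160.8 178. ] ctr mm 585.9 299.5 size 12.3 27.6 ang 37.9 cent [585.7 300. ]
top blue
top green
top cork
   px [ 56.2 346.8] ctr mm 24.9 639.4 size 271.3 125.6 ang 71.3 cent [ 30.8 648.6]
   px [296.6 257.9] ctr mm 320.9 -155.8 size 127.0 127.8 ang 21.6 cent [ 320.4 -155.5]
   px [176.6 216.4] ctr mm 451.4 243.6 size 127.2 212.8 ang 40.1 cent [463.5 260.5]
   px [166.5 190.7] ctr mm 551.9 287.9 size 105.9 187.1 ang 9.9 cent [554.  298.3]
top teal
   px [144.  273.9] ctr mm 272.2 351.4 size 27.9 42.6 ang 54.1 cent [271.7 352.1]
top greenbase
   px [144.5 273.4] ctr mm 269.9 362.6 size 32.7 50.9 ang 52.2 cent [269.9 362.8]
   px [415.9 101.2] ctr mm 869.9 -574.6 size 59.3 70.4 ang 68.2 cent [ 880.5 -597.3]
   px [196.1 187.1] ctr mm 564.9 193.3 size 25.5 12.5 ang 27.2 cent [565.9 193.7]
top dark
   px [ 43.9 371.5] ctr mm -30.5 578.9 size 447.2 134.0 ang 74.3 cent [-15.6 632.6]
   px [ 14.9 300.8] ctr mm 192.0 728.8 size 109.2 111.9 ang 5.2 cent [193.7 738.6]
   px [257.7 373.9] ct
[... 1097 characters left out ...]
34.1 ang 59.1 cent [275.4 359.8]
scene greenbaseTraceback (most recent call last):
  File "m.py", line 18, in <module>
    zz=.012; print(n,'greenbase'); show(n,i,(h[...,0]>=50)&(h[...,0]<=85)&(h[...,1]>80),zz)
                                   ~~~~^^^^^^^^^^^^^^^^^^^^^^^^^^^^^^^^^^^^^^^^^^^^^^^^^^^^
  File "m.py", line 7, in show
    p=np.array([onz(n,u,v,z)[:2] for u,v in c[:,0]],np.float32)*1000
                ~~~^^^^^^^^^
  File "h.py", line 7, in onz
    o,d=ray(cam,u,v); return o+d*(z-o[2])/d[2]
        ~~~^^^^^^^^^
  File "h.py", line 4, in ray
    m=camera_model(cam); f=192/np.tan(np.radians(m['fovy'])/2); P=np.array(m['pose'])
ValueError: time passes only in moves, steps and waits
```

View pics/crop1.png

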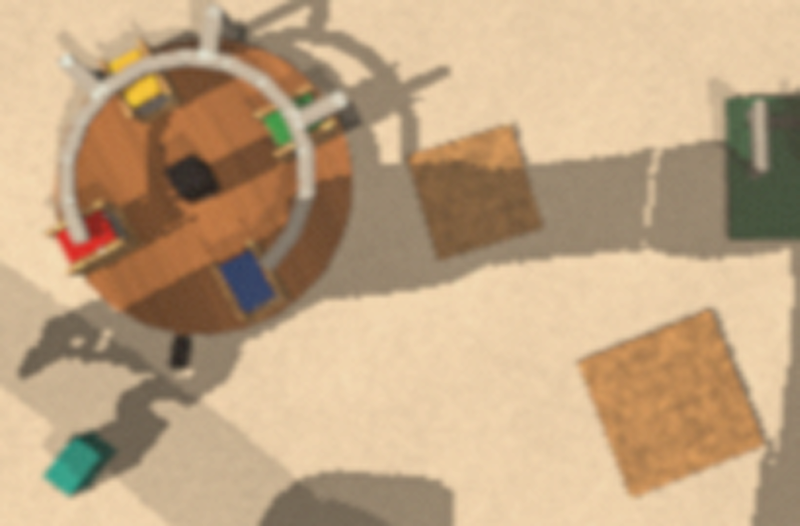

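The crop shows red at crop (88,238), half under the keeper ring at the left. Blue is at the gap's right, and the front mark is at (181,350). There are two cork pads: native (247,203) measures 100 mm and (297,258) measures 127 mm. The first matches the given size, so that's the one. The red-capped stamp sits in a rack pocket, and the turquoise one at crop (80,462) is ignored.

```bash
python3 - <<'E'
import json,numpy as np
from station import camera_model
json.dump({n:{k:np.asarray(v).tolist() for k,v in camera_model(n).items()} for n in('top','scene')},open('cam.json','w'))
E
sed -i 's/^def ray/import json\nCM=json.load(open("\.\/cam.json"))\ndef ray/; s/m=camera_model(cam)/m=CM[cam]/' h.py
cat > m2.py <<'E'
from m import *
from scipy.optimize import least_squares
for n,roi,cr in(('top',(130,225,155,245),(300,345,170,222)),('scene',(290,410,180,285),(150,215,145,195))):
    i=cv2.imread(f'pics/{n}0.png'); h=cv2.cvtColor(i,cv2.COLOR_BGR2HSV)
    m=((h[...,0]<=18)&(h[...,1]>120)).astype(np.uint8); mm=np.zeros_like(m); a,b,c,d=roi; mm[c:d,a:b]=m[c:d,a:b]
    cs,_=cv2.findContours(mm,cv2.RETR_EXTERNAL,cv2.CHAIN_APPROX_NONE); c=cv2.convexHull(max(cs,key=cv2.contourArea))
    c=max(cs,key=cv2.contourArea)
    p=np.array([onz(n,u,v,.028)[:2] for u,v in c[:,0]])*1000
    r=least_squares(lambda q:np.hypot(p[:,0]-q[0],p[:,1]-q[1])-132,[540,260],loss='cauchy',f_scale=2); d=np.hypot(*(p-r.x).T)-132
    print(n,'disc',r.x.round(1),(abs(d)<3).sum(),len(d))
    a,b,c,d=cr; sub=np.zeros(h.shape[:2],np.uint8); sub[c:d,a:b]=((h[...,0]>=40)&(h[...,0]<=90)&(h[...,1]>60))[c:d,a:b]
    print(n,'cradle'); show(n,i,sub,.012)
    cs,_=cv2.findContours(sub,cv2.RETR_EXTERNAL,cv2.CHAIN_APPROX_NONE); c=max(cs,key=cv2.contourArea)
    q=cv2.approxPolyDP(cv2.convexHull(c),3,True)[:,0]; print([ (tuple(map(int,x)),(onz(n,*x,.012)[:2]*1000).round().tolist()) for x in q])
    dk=np.zeros(h.shape[:2],np.uint8); a,b,c,d=roi; dk[c:d+15,a:b]=(h[...,2]<45)[c:d+15,a:b]; print('dark z=.1'); show(n,i,dk,.1); print('dark z=.012'); show(n,i,dk,.012)
i=np.hstack([cv2.resize(cv2.imread('pics/top0.png')[160:230,285:360],None,fx=5.3,fy=5.3,interpolation=2),cv2.resize(cv2.imread('pics/scene0.png')[140:210,145:220],None,fx=5.3,fy=5.3,interpolation=2)])
cv2.imwrite('pics/crop2.png',np.clip(i*1.6,0,255).astype(np.uint8))
E
python3 m2.py
```

```text
top disc [516.8 259.9] 117 351
top cradle
   px [325.5 207. ] ctr mm 513.2 -260.0 size 91.6 91.3 ang 89.9 cent [ 495.5 -258.4]
   px [314.1 187.1] ctr mm 564.4 -221.6 size 17.6 53.4 ang 88.6 cent [ 565.7 -220.3]
[((326, 189), [559.0, -262.0]), ((339, 204), [506.0, -306.0]), ((339, 214), [471.0, -305.0]), ((313, 215), [468.0, -214.0]), ((313, 197), [531.0, -216.0])]
dark z=.1
   px [174.1 200.4] ctr mm 508.7 250.6 size 32.7 30.2 ang 27.6 cent [509.  250.4]
dark z=.012
   px [174.1 200.4] ctr mm 518.7 269.7 size 35.1 32.4 ang 27.6 cent [519.  269.5]
scene disc [516.6 269.8] 46 282
scene cradle
   px [190.2 174.4] ctr mm 532.7 -233.4 size 124.9 53.5 ang 1.6 cent [ 532.5 -225.7]
   px [180.7 157.3] ctr mm 495.0 -288.2 size 49.6 27.3 ang 1.0 cent [ 491.  -286.7]
   px [161.  179.4] ctr mm 587.0 -291.6 size 23.9 14.8 ang 70.7 cent [ 586.9 -291.3]
[((205, 162), [473.0, -212.0]), ((185, 191), [589.0, -207.0]), ((170, 185), [591.0, -257.0]), ((191, 156), [472.0, -262.0])]
dark z=.1
   px [354.6 226. ] ctr mm 532.2 259.9 size 57.0 33.1 ang 12.9 cent [532.4 258.9]
dark z=.012
   px [354.6 226. ] ctr mm 476.1 259.7 size 63.2 36.7 ang 12.9 cent [476.3 258.6]
```

View pics/crop2.png

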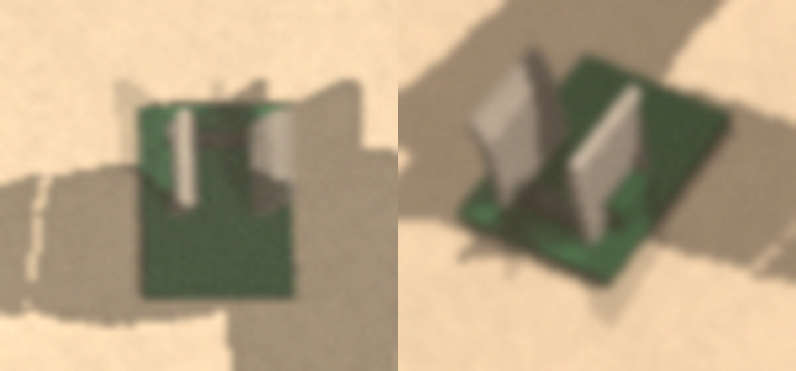

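The cradle's cheeks stand at the far end of the plate, so its +x is about world +x. Its base corners in the left crop are near (138,104), (293,102), (294,299) and (140,299), and I'm casting those now.

```bash
python3 - <<'E'
from h import *
def P(n,l,z): return (np.array([onz(n,u,v,z)[:2] for u,v in l])*1000).round(1)
def rep(t,n,l,z):
    p=P(n,l,z); print(t,p.tolist(),'mean',p.mean(0).round(1), 'edges',[(round(float(np.hypot(*(p[(k+1)%len(p)]-p[k]))),1),round(float(np.degrees(np.arctan2(*(p[(k+1)%len(p)]-p[k])[::-1]))),1)) for k in range(len(p))])
rep('cradle top','top',[(284.5+x/5.3,159.5+y/5.3) for x,y in((138,104),(293,102),(294,299),(140,299))],.012)
rep('cradle scene','scene',[(144.5+(x-397)/5.3,139.5+y/5.3) for x,y in((590,52),(730,120),(606,284),(460,212))],.012)
c=lambda l:[(124.5+x/3.9,154.5+y/3.9) for x,y in l]
rep('blue','top',c([(217,258),(255,246),(276,298),(238,313)]),.083)
rep('mark','top',c([(181,343)]),.012)
rep('mark axis','top',c([(177,366),(186,334)]),.0)
rep('knob','top',c([(166,167),(198,152),(218,184),(188,203)]),.095)
s=lambda l:[(x*.64-.5,y*.64-.5) for x,y in l]
rep('knobtop sc','scene',s([(542,342),(560,333),(569,344),(552,353)]),.1)
rep('blue sc','scene',s([(533,288),(553,287),(557,309),(537,311)]),.083)
for n,l in(('top',(130,180,195,235)),('scene',(370,415,205,245))):
    i=cv2.imread(f'pics/{n}0.png').astype(int); m=((i[...,2]>2.2*i[...,1])&(i[...,2]>60)).astype(np.uint8); mm=m*0; mm[l[2]:l[3],l[0]:l[1]]=m[l[2]:l[3],l[0]:l[1]]
    q=np.argwhere(mm)[:,::-1].astype(np.float32); p=P(n,q,.083).astype(np.float32); print('red',n,cv2.minAreaRect(p),len(q))
E
```

```text
cradle top [[594.0, -208.4], [595.3, -311.5], [464.3, -307.9], [464.4, -206.9]] mean [ 529.5 -258.7] edges [(103.1, -89.3), (131.0, 178.4), (101.0, 89.9), (129.6, -0.7)]
cradle scene [[464.1, -304.1], [470.0, -205.3], [596.7, -205.3], [593.4, -303.1]] mean [ 531.1 -254.4] edges [(99.0, 86.6), (126.7, 0.0), (97.9, -91.9), (129.3, -179.6)]
blue [[444.4, 232.4], [454.4, 200.8], [411.0, 182.4], [398.6, 213.8]] mean [427.1 207.4] edges [(33.1, -72.4), (47.1, -157.0), (33.8, 111.5), (49.4, 22.1)]
mark [[373.8, 276.3]] mean [373.8 276.3] edges [(0.0, 0.0)]
mark axis [[353.6, 282.0], [381.7, 274.8]] mean [367.6 278.4] edges [(29.0, -14.4), (29.0, 165.6)]
knob [[519.8, 274.6], [532.4, 248.2], [505.4, 230.8], [489.5, 255.4]] mean [511.8 252.2] edges [(29.3, -64.5), (32.1, -147.2), (29.3, 122.9), (35.9, 32.4)]
knobtop sc [[521.4, 234.2], [492.8, 253.6], [505.5, 272.6], [532.9, 254.6]] mean [513.2 253.8] edges [(34.6, 145.9), (22.9, 56.2), (32.8, -33.3), (23.4, -119.4)]
blue sc [[416.8, 183.7], [399.3, 212.9], [439.0, 233.8], [457.9, 205.9]] mean [428.2 209.1] edges [(34.0, 120.9), (44.9, 27.8), (33.7, -55.9), (46.7, -151.6)]
red top ((462.4490051269531, 341.8134765625), (26.020278930664062, 42.119712829589844), 30.320030212402344) 77
red scene ((463.2295837402344, 343.6595153808594), (25.759157180786133, 44.9464225769043), 27.402456283569336) 108
```

```bash
cat > go.py <<'E'
# usage: go.py x y z(mm) yaw(deg, tool y in world) : prints deltas in row units
import sys; from h import *
from scipy.spatial.transform import Rotation as Ro
s=read_state(); R=Ro.from_rotvec(s['tcp_rot']).as_matrix(); p=s['tcp_pos']*1000
yaw=np.degrees(np.arctan2(R[1,1],R[0,1]))
print('t',round(s['t'],2),'tcp',p.round(1),'yaw',round(yaw,2),'tilt',R[:2,2].round(4),'F',s['wrist_force'].round(1),'Tq',s['torque'].round(2),'open',round(s['opening']*1000,1),'gf',round(s['grasp_force'],1),'q7',s['q'][[4,5,6]].round(2))
if len(sys.argv)>1:
    x,y,z,w=map(float,sys.argv[1:5]); d=R.T@(np.array([x,y,z])-p); dw=(w-yaw+90)%180-90
    print('shift units',(d/30).round(3),'rz units',round(-np.radians(dw)/.12,3))
E
python3 go.py 514 256 63 30.4
```

```text
t 0.1 tcp [229.2 580.8 230.6] yaw 68.47 tilt [-0.0005 -0.0016] F [-0.4 -0.1  0.8] Tq [0.01 0.02 0.03] open 85.3 gf 0.0 q7 [ 0.16  0.9  -0.22]
shift units [-12.804  -6.58    5.598] rz units 5.538
```

send_rows(
  plan=[
    [[-0.853, -0.437, 0, 0, 0, 0, 0], [-0.853, -0.437, 0, 0, 0, 0, 0], [-0.853, -0.437, 0, 0, 0, 0, 0], [-0.853, -0.437, 0, 0, 0, 0, 0], [-0.853, -0.437, 0, 0, 0, 0, 0]],
  ],
  force=30,
)

```text
t: 0.52
tcp_pos: [0.3249, 0.4721, 0.2309]
tcp_rot: [-0.586, -3.086, 0.001]
wrist_force: [0.0, 0.1, -0.5]
opening: 0.0855
grasp_force: 0.0
```

send_rows(
  plan=[
    [[-0.853, -0.437, 0, 0, 0, 0, 0], [-0.853, -0.437, 0, 0, 0, 0, 0], [-0.853, -0.437, 0, 0, 0, 0, 0], [-0.853, -0.437, 0, 0, 0, 0, 0], [-0.853, -0.437, 0, 0, 0, 0, 0]],
  ],
)

```text
t: 0.93
tcp_pos: [0.4199, 0.3642, 0.231]
tcp_rot: [-0.587, -3.086, 0.001]
wrist_force: [1.0, 0.7, 0.4]
opening: 0.0856
grasp_force: 0.0
```

send_rows(
  plan=[
    [[-0.853, -0.437, 0, 0, 0, 0, 0], [-0.853, -0.437, 0, 0, 0, 0, 0], [-0.853, -0.437, 0, 0, 0, 0, 0], [-0.853, -0.437, 0, 0, 0, 0, 0], [-0.853, -0.437, 0, 0, 0, 0, 0]],
  ],
)

```text
t: 1.35
tcp_pos: [0.5148, 0.2562, 0.231]
tcp_rot: [-0.587, -3.086, 0.001]
wrist_force: [1.0, 0.8, 0.1]
opening: 0.0853
grasp_force: 0.0
```

send_rows(
  plan=[
    [[0, 0, 0.4, 0, 0, 0.92, 0], [0, 0, 0.4, 0, 0, 0.92, 0], [0, 0, 0.4, 0, 0, 0.92, 0], [0, 0, 0.4, 0, 0, 0.92, 0], [0, 0, 0.4, 0, 0, 0.92, 0]],
  ],
)

```text
t: 1.77
tcp_pos: [0.514, 0.2573, 0.1704]
tcp_rot: [-1.413, -2.805, 0.001]
wrist_force: [0.1, 0.8, -0.0]
opening: 0.0852
grasp_force: 0.0
```

send_rows(
  plan=[
    [[0, 0, 0, 0, 0, 0.92, 0], [0, 0, 0, 0, 0, 0, 0], [0, 0, 0, 0, 0, 0, 0]],
  ],
)

```text
t: 2.02
tcp_pos: [0.5141, 0.2577, 0.1711]
tcp_rot: [1.554, 2.73, -0.001]
wrist_force: [0.7, 0.8, -0.1]
opening: 0.0853
grasp_force: 0.0
```

```bash
python3 go.py 514 256 63 30.4; python3 - <<'E'
from h import *
i=read_camera('scene'); cv2.imwrite('pics/s1.png',cv2.resize(i[90:290,230:500],(800,592),interpolation=2))
E
```

```text
t 2.02 tcp [514.1 257.7 171.1] yaw 30.71 tilt [-0.0002 -0.0004] F [ 0.7  0.8 -0.1] Tq [ 0.04  0.04 -0.07] open 85.3 gf 0.0 q7 [ 0.04  0.66 -0.05]
shift units [-0.046 -0.031  3.602] rz units 0.044
```

View pics/s1.png

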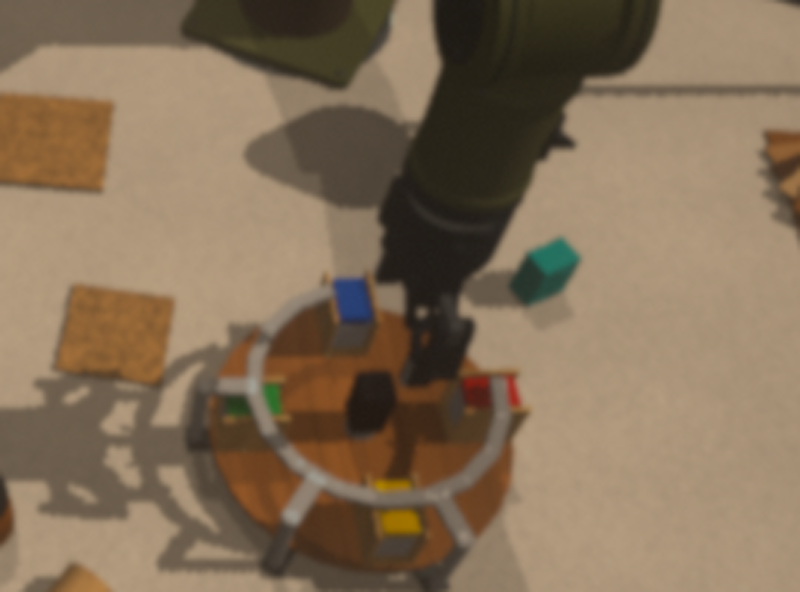

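The gripper hangs above the knob (crop ~(370,405)) with clear room inside the ring. Next I descend, close on the knob and check forces.

send_rows(
  plan=[
    [[-0.04, -0.03, 0.9, 0, 0, 0.04, 0], [0, 0, 0.9, 0, 0, 0, 0], [0, 0, 0.9, 0, 0, 0, 0], [0, 0, 0.9, 0, 0, 0, 0], [0, 0, 0, 0, 0, 0, 0.5]],
  ],
)

```text
t: 2.48
tcp_pos: [0.5113, 0.2548, 0.0593]
tcp_rot: [-1.56, -2.722, 0.01]
wrist_force: [-0.6, 0.1, -0.4]
opening: 0.0756
grasp_force: 0.0
```

send_rows(
  plan=[
    [[0, 0, 0, 0, 0, 0, 0.9], [0, 0, 0, 0, 0, 0, 0.9], [0, 0, 0, 0, 0, 0, 0.9], [0, 0, 0, 0, 0, 0, 0.9], [0, 0, 0, 0, 0, 0, 0.9]],
  ],
)

```text
t: 2.9
tcp_pos: [0.5135, 0.2556, 0.0651]
tcp_rot: [-1.565, -2.724, 0.001]
wrist_force: [-3.8, -1.2, 6.4]
opening: 0.0299
grasp_force: 32.8
```

```bash
python3 go.py 514 256 63 30.4
```

```text
t 2.9 tcp [513.5 255.6  65.1] yaw 30.25 tilt [-0.0005 -0.0004] F [-3.8 -1.2  6.4] Tq [-0.36  0.64 -0.01] open 29.9 gf 32.8 q7 [ 0.05  0.43 -0.07]
shift units [0.003 0.019 0.07 ] rz units -0.022
```

send_rows(
  plan=[
    [[0, 0, 0, 0, 0, -0.5, 0.9], [0, 0, 0, 0, 0, -0.75, 0.9], [0, 0, 0, 0, 0, -0.75, 0.9], [0, 0, 0, 0, 0, -0.75, 0.9], [0, 0, 0, 0, 0, -0.75, 0.9]],
  ],
)

```text
t: 3.32
tcp_pos: [0.5147, 0.2566, 0.0651]
tcp_rot: [0.956, 2.991, 0.003]
wrist_force: [-0.2, 2.4, 1.3]
opening: 0.0301
grasp_force: 32.4
```

send_rows(
  plan=[
    [[0, 0, 0, 0, 0, -0.75, 0.9], [0, 0, 0, 0, 0, -0.75, 0.9], [0, 0, 0, 0, 0, -0.75, 0.9], [0, 0, 0, 0, 0, -0.75, 0.9], [0, 0, 0, 0, 0, -0.75, 0.9]],
  ],
)

```text
t: 3.73
tcp_pos: [0.5153, 0.2581, 0.0651]
tcp_rot: [0.263, 3.127, 0.006]
wrist_force: [0.8, 3.8, -2.0]
opening: 0.0293
grasp_force: 32.1
```

send_rows(
  plan=[
    [[0, 0, 0, 0, 0, -0.2, 0.9], [0, 0, 0, 0, 0, 0, 0.9], [0, 0, 0, 0, 0, 0, 0.9]],
  ],
)

```text
t: 3.98
tcp_pos: [0.5153, 0.2582, 0.0651]
tcp_rot: [0.235, 3.13, 0.006]
wrist_force: [0.4, 4.6, 7.7]
opening: 0.0298
grasp_force: 33.0
```

```bash
python3 go.py 513.5 256 63 81.5; python3 - <<'E'
from h import *
i=read_camera('scene'); cv2.imwrite('pics/scene2.png',i); cv2.imwrite('pics/s2.png',cv2.resize(i[90:290,230:500],(800,592),interpolation=2))
i=cv2.imread('pics/scene2.png').astype(int); m=((i[...,2]>2.2*i[...,1])&(i[...,2]>60)).astype(np.uint8)
m[:90]=0;m[290:]=0;m[:,:230]=0
n,l,st,c=cv2.connectedComponentsWithStats(m); print([(s.tolist(),k.round(1).tolist(),(onz('scene',*k,.083)*1000).round(1).tolist()) for s,k in zip(st[1:],c[1:]) if s[4]>10])
E
```

```text
t 3.98 tcp [515.3 258.2  65.1] yaw 81.42 tilt [0.0035 0.0036] F [0.4 4.6 7.7] Tq [0.22 0.15 0.13] open 29.8 gf 33.0 q7 [0.41 0.48 0.49]
shift units [ 0.048 -0.082  0.068] rz units -0.011
[]
```

View pics/s2.png

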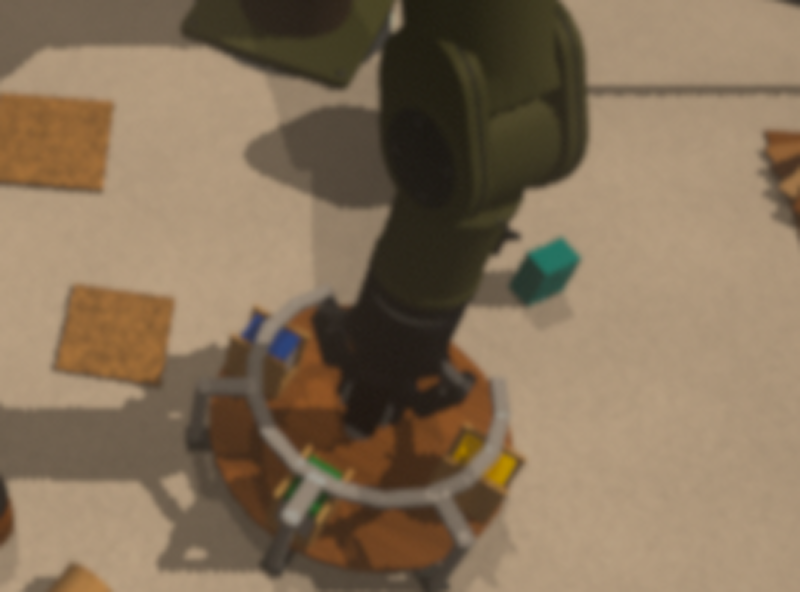

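The rotor turned: yellow is now at crop (485,460), green at (315,480), and blue at (270,335) is under the ring, so red should be at the front, behind the arm. I'll release, go up and clear the view to measure.

send_rows(
  plan=[
    [[0, 0, 0, 0, 0, 0, 0], [0, 0, 0, 0, 0, 0, 0], [0, 0, 0, 0, 0, 0, 0], [0, 0, -0.5, 0, 0, 0, 0], [0, 0, -0.9, 0, 0, 0, 0]],
  ],
)

```text
t: 4.45
tcp_pos: [0.512, 0.254, 0.1031]
tcp_rot: [-0.235, -3.127, 0.008]
wrist_force: [0.0, 0.0, 0.4]
opening: 0.0853
grasp_force: 0.0
```

send_rows(
  plan=[
    [[0, 0, -0.9, 0, 0, 0, 0], [0, 0, -0.9, 0, 0, 0, 0], [0, 0, -0.9, 0, 0, 0, 0], [0.15, -0.95, 0, 0, 0, 0, 0], [0.15, -0.95, 0, 0, 0, 0, 0]],
  ],
)

```text
t: 4.87
tcp_pos: [0.4976, 0.2022, 0.1879]
tcp_rot: [0.231, 3.129, 0.005]
wrist_force: [0.3, -1.1, -0.6]
opening: 0.0856
grasp_force: 0.0
```

send_rows(
  plan=[
    [[0.15, -0.95, 0, 0, 0, 0, 0], [0.15, -0.95, 0, 0, 0, 0, 0], [0.15, -0.95, 0, 0, 0, 0, 0], [0.15, -0.95, 0, 0, 0, 0, 0], [0.15, -0.95, 0, 0, 0, 0, 0]],
  ],
)

```text
t: 5.28
tcp_pos: [0.4523, 0.0615, 0.1862]
tcp_rot: [-0.236, -3.132, 0.002]
wrist_force: [0.5, -0.1, -0.4]
opening: 0.0858
grasp_force: 0.0
```

```bash
python3 go.py 415 271 150 172; cat > see.py <<'E'
import sys; from h import *
k=sys.argv[1]
for n in('top','scene'):
    i=read_camera(n); cv2.imwrite(f'pics/{n}{k}.png',i)
    b=i.astype(int); m=((b[...,2]>2.2*b[...,1])&(b[...,2]>60)).astype(np.uint8)
    z=float(sys.argv[2]); m[:,:100]=0; m[:150 if n=='top' else 90]=0
    c_,l,st,c=cv2.connectedComponentsWithStats(m)
    for j in range(1,c_):
        if st[j,4]<15: continue
        q=np.argwhere(l==j)[:,::-1]; p=np.array([onz(n,*x,z)[:2]*1000 for x in q],np.float32)
        r=cv2.minAreaRect(p); print(n,'red px',c[j].round(1),st[j,4],'mean',p.mean(0).round(1),'rect',np.round(r[0],1),np.round(r[1],1),round(r[2],1))
E
python3 see.py 3 .083; python3 - <<'E'
import cv2,numpy as np
a=cv2.imread('pics/top3.png')[155:260,125:260];b=cv2.imread('pics/scene3.png')[160:265,285:420]
i=np.hstack([cv2.resize(x,(400,311),interpolation=2) for x in(a,b)]);cv2.imwrite('pics/c3.png',np.clip(i*1.5,0,255).astype(np.uint8))
E
```

```text
t 5.28 tcp [452.3  61.5 186.2] yaw 81.38 tilt [-0.0009 -0.0009] F [ 0.5 -0.1 -0.4] Tq [-0.02 -0.03  0.07] open 85.8 gf 0.0 q7 [0.38 0.53 0.79]
shift units [2.274 6.72  1.2  ] rz units 13.001
top red px [167.9 230.1] 116 mean [413.8 271.4] rect [413.9 271.5] [27.7 43. ] 80.5
scene red px [373.3 197.1] 154 mean [417.8 273.2] rect [417.9 273.2] [27.9 43.4] 81.9
```

View pics/c3.png

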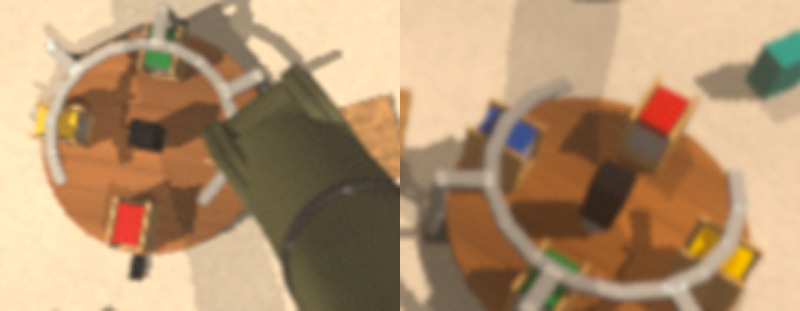

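Red now stands clear in the gap, at top crop (129,224), nearly in line with the mark at (137,267). I'm checking the angle more precisely.

```bash
python3 - <<'E'
from h import *
c=np.array([515.5,258.5])
for n,(u0,u1,v0,v1) in(('top',(164,180,238,253)),):
    h=cv2.imread(f'pics/{n}3.png').max(2)[v0:v1,u0:u1].astype(float); print(h.astype(int))
    w=np.clip(85-h,0,None); V,U=np.mgrid[v0:v1,u0:u1]; 
    uv=(w*U).sum()/w.sum(),(w*V).sum()/w.sum(); p=onz(n,*uv,.009)[:2]*1000
    print('mark',uv,p.round(1),np.hypot(*(p-c)).round(1),np.degrees(np.arctan2(*(p-c)[::-1])))
for x,y in((62,182),(207,200)):
    p=onz('top',124.5+x/2.963,154.5+y/2.963,.095)[:2]*1000; print('ring',p.round(1),np.hypot(*(p-c)).round(1),np.degrees(np.arctan2(*(p-c)[::-1])))
p=np.array([415.7,272.2]);print(np.hypot(*(p-c)),np.degrees(np.arctan2(*(p-c)[::-1])))
# knob top view
h=cv2.imread('pics/top3.png'); g=cv2.cvtColor(h,cv2.COLOR_BGR2HSV); m=np.zeros(g.shape[:2],np.uint8); m[192:208,165:185]=(g[...,2]<55)[192:208,165:185]
q=np.argwhere(m)[:,::-1]; print('knob',[float(x) for x in onz('top',*q.mean(0),.095)*1000],len(q))
E
```

```text
[[123 140 154 154 150 144 140 140 133 107  84  78  82  89  97 107]
 [154 158 156 151 147 143 142 146 134 105  89  90  96 106 117 129]
 [170 171 169 163 158 144 127 123 114  97 100 108 123 134 136 142]
 [173 174 174 173 163 131  88  71  69  75  94 115 141 156 156 161]
 [176 175 175 173 156 114  63  41  42  57  87 114 147 169 171 170]
 [176 176 176 172 148  99  54  43  42  55  85 115 147 170 173 172]
 [176 175 174 171 141  86  47  44  43  57  86 114 147 169 172 172]
 [175 174 175 169 138  79  44  43  47  64  93 123 152 169 171 172]
 [174 173 174 166 131  75  42  42  47  70 104 140 165 171 172 171]
 [174 173 171 158 120  68  42  41  51  77 110 145 168 172 171 172]
 [174 174 169 156 120  76  58  55  68 104 134 154 169 172 171 171]
 [174 172 171 165 145 120 109 104 112 142 163 169 172 172 170 170]
 [172 170 171 171 168 164 162 156 156 167 173 175 174 173 173 172]
 [171 170 171 173 175 175 173 171 171 174 173 174 175 175 174 171]
 [169 169 171 174 176 174 173 173 172 172 172 172 174 175 173 170]]
mark (np.float64(171.26560951437065), np.float64(244.60455896927652)) [366.4 275.6] 150.0 173.47240549759843
ring [459.1 342.8] 101.4 123.76199967704562
ring [439.3 184. ] 106.6 -135.63649210929685
100.73594194725139 172.18360157289865
knob [510.0786241564724, 250.39999096406657, 94.99999999999997] 96
```

Red lies at 172.2° against 173.5° for the mark, which is within measuring error, so it's in line. Now I turn the tool to close along the radius (yaw -8°).

send_rows(
  plan=[
    [[0, 0, 0.2, 0, 0, 0.93, 0], [0, 0, 0.2, 0, 0, 0.93, 0], [0, 0, 0.2, 0, 0, 0.93, 0], [0, 0, 0.2, 0, 0, 0.93, 0], [0, 0, 0.2, 0, 0, 0.93, 0]],
  ],
)

```text
t: 5.8
tcp_pos: [0.4533, 0.0635, 0.1559]
tcp_rot: [-1.097, -2.944, 0.001]
wrist_force: [-1.0, -0.5, -0.4]
opening: 0.0853
grasp_force: 0.0
```

send_rows(
  plan=[
    [[0, 0, 0, 0, 0, 0.93, 0], [0, 0, 0, 0, 0, 0.93, 0], [0, 0, 0, 0, 0, 0.93, 0], [0, 0, 0, 0, 0, 0.93, 0], [0, 0, 0, 0, 0, 0.93, 0]],
  ],
)

```text
t: 6.22
tcp_pos: [0.4533, 0.0636, 0.1562]
tcp_rot: [-1.865, -2.528, 0.001]
wrist_force: [0.2, -0.4, 0.5]
opening: 0.085
grasp_force: 0.0
```

send_rows(
  plan=[
    [[0, 0, 0, 0, 0, 0.93, 0], [0, 0, 0, 0, 0, 0.93, 0], [0, 0, 0, 0, 0, 0.93, 0], [0, 0, 0, 0, 0, 0.93, 0], [0, 0, 0, 0, 0, 0, 0]],
  ],
)

```text
t: 6.63
tcp_pos: [0.4533, 0.0637, 0.1562]
tcp_rot: [2.375, 2.056, -0.001]
wrist_force: [-0.0, -0.1, -0.2]
opening: 0.0851
grasp_force: 0.0
```

```bash
python3 go.py 415.8 272.2 140 171.7; python3 - <<'E'
from h import *
p=np.array([onz('top',124.5+x/3.9,154.5+y/3.9,.006)[:2]*1000 for x,y in((410,158),(515,124),(543,228),(438,258))]);print(p.round(1),p.mean(0))
E
```

```text
t 6.63 tcp [453.3  63.7 156.2] yaw -8.24 tilt [-0.0003 -0.0005] F [-0.  -0.1 -0.2] Tq [ 0.01  0.   -0.02] open 85.1 gf 0.0 q7 [-0.15  0.39 -0.23]
shift units [ 6.7   -2.231  0.536] rz units 0.009
[[538.6  76.3]
 [569.5 -18.4]
 [475.3 -43.2]
 [448.6  50.6]] [508.04483621  16.33724943]
```

send_rows(
  plan=[
    [[0.84, -0.28, 0, 0, 0, 0, 0], [0.84, -0.28, 0, 0, 0, 0, 0], [0.84, -0.28, 0, 0, 0, 0, 0], [0.84, -0.28, 0, 0, 0, 0, 0], [0.84, -0.28, 0, 0, 0, 0, 0]],
  ],
)

```text
t: 7.05
tcp_pos: [0.429, 0.1954, 0.1562]
tcp_rot: [-2.369, -2.063, 0.0]
wrist_force: [-0.4, 0.4, -0.2]
opening: 0.0856
grasp_force: 0.0
```

send_rows(
  plan=[
    [[0.84, -0.28, 0, 0, 0, 0, 0], [0.84, -0.28, 0, 0, 0, 0, 0], [0.82, -0.27, 0, 0, 0, 0, 0], [0, 0, 0, 0, 0, 0, 0], [0, 0, 0, 0, 0, 0, 0]],
  ],
)

```text
t: 7.47
tcp_pos: [0.4146, 0.2736, 0.1561]
tcp_rot: [-2.365, -2.067, -0.0]
wrist_force: [0.8, -1.5, -0.2]
opening: 0.0848
grasp_force: 0.0
```

```bash
python3 go.py 415.8 272.2 45 171.7; python3 - <<'E'
from h import *
i=read_camera('scene'); cv2.imwrite('pics/s4.png',cv2.resize(i[110:260,290:490],(800,600),interpolation=2))
E
```

```text
t 7.47 tcp [414.6 273.6 156.1] yaw -7.71 tilt [-0.0003  0.0005] F [ 0.8 -1.5 -0.2] Tq [ 0.01  0.   -0.  ] open 84.8 gf 0.0 q7 [-0.24  0.47 -0.56]
shift units [-0.044  0.048  3.702] rz units 0.086
```

View pics/s4.png

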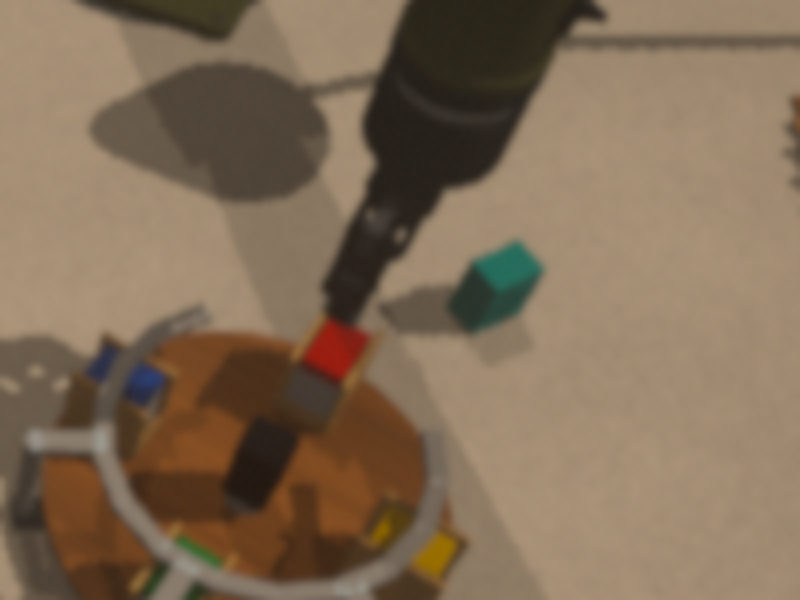

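The gripper lines up behind and above the red stamp (cap at crop (338,348)) with its fingers along the radius. Descending and gripping.

send_rows(
  plan=[
    [[-0.04, 0.05, 0.8, 0, 0, 0.08, 0], [0, 0, 0.8, 0, 0, 0, 0], [0, 0, 0.8, 0, 0, 0, 0], [0, 0, 0.8, 0, 0, 0, 0], [0, 0, 0.5, 0, 0, 0, 0]],
  ],
)

```text
t: 7.93
tcp_pos: [0.4164, 0.2681, 0.0435]
tcp_rot: [2.383, 2.047, -0.004]
wrist_force: [-0.2, -0.6, 0.5]
opening: 0.0854
grasp_force: 0.0
```

send_rows(
  plan=[
    [[0, 0, 0, 0, 0, 0, 0.3], [0, 0, 0, 0, 0, 0, 0.6], [0, 0, 0, 0, 0, 0, 0.8], [0, 0, 0, 0, 0, 0, 0.8], [0, 0, 0, 0, 0, 0, 0.8]],
  ],
  force=35,
)

```text
t: 8.35
tcp_pos: [0.4141, 0.2701, 0.0464]
tcp_rot: [-2.379, -2.048, 0.006]
wrist_force: [-5.3, -0.6, 2.4]
opening: 0.0435
grasp_force: 37.5
```

```bash
python3 go.py 415.8 272.2 45 171.7
```

```text
t 8.35 tcp [414.1 270.1  46.4] yaw -8.54 tilt [-0.0042 -0.0006] F [-5.3 -0.6  2.4] Tq [-0.02  1.21 -0.09] open 43.5 gf 37.5 q7 [-0.29  0.21 -0.53]
shift units [0.077 0.047 0.047] rz units -0.034
```

send_rows(
  plan=[
    [[0, 0, -0.2, 0, 0, 0, 0.8], [0, 0, -0.4, 0, 0, 0, 0.8], [0, 0, -0.6, 0, 0, 0, 0.8], [0, 0, -0.8, 0, 0, 0, 0.8], [0, 0, -0.8, 0, 0, 0, 0.8]],
  ],
)

```text
t: 8.77
tcp_pos: [0.4175, 0.2703, 0.1311]
tcp_rot: [2.382, 2.047, 0.003]
wrist_force: [0.0, 0.1, -2.2]
opening: 0.0434
grasp_force: 37.1
```

send_rows(
  plan=[
    [[0, 0, -0.8, 0, 0, 0, 0.8], [0, 0, -0.4, 0, 0, 0, 0.8], [0, 0, 0, 0, 0, 0, 0.8]],
  ],
)

```text
t: 9.02
tcp_pos: [0.4192, 0.2714, 0.169]
tcp_rot: [2.381, 2.047, 0.013]
wrist_force: [-0.0, 0.5, -2.5]
opening: 0.0432
grasp_force: 37.3
```

```bash
python3 go.py 509 18 120 90
```

```text
t 9.02 tcp [419.2 271.4 169. ] yaw -8.64 tilt [0.0074 0.0045] F [-0.   0.5 -2.5] Tq [-0.01 -0.04 -0.03] open 43.2 gf 37.3 q7 [-0.24  0.5  -0.57]
shift units [-7.911  4.217  1.617] rz units 11.833
```

send_rows(
  plan=[
    [[-0.4, 0.2, 0, 0, 0, 0, 0.8], [-0.75, 0.4, 0, 0, 0, 0, 0.8], [-0.85, 0.45, 0, 0, 0, 0, 0.8], [-0.85, 0.45, 0, 0, 0, 0, 0.8], [-0.85, 0.45, 0, 0, 0, 0, 0.8]],
  ],
)

```text
t: 9.43
tcp_pos: [0.4583, 0.1506, 0.1651]
tcp_rot: [2.381, 2.049, 0.001]
wrist_force: [0.7, 0.2, -2.1]
opening: 0.0436
grasp_force: 37.2
```

send_rows(
  plan=[
    [[-0.85, 0.45, 0, 0, 0, 0, 0.8], [-0.85, 0.45, 0, 0, 0, 0, 0.8], [-0.85, 0.45, 0, 0, 0, 0, 0.8], [-0.85, 0.45, 0, 0, 0, 0, 0.8], [-0.85, 0.45, 0, 0, 0, 0, 0.8]],
  ],
)

```text
t: 9.85
tcp_pos: [0.5058, 0.014, 0.165]
tcp_rot: [2.382, 2.048, 0.0]
wrist_force: [0.5, 0.2, -2.3]
opening: 0.0435
grasp_force: 37.2
```

send_rows(
  plan=[
    [[0, 0, 0.2, 0, 0, 0.4, 0.8], [0, 0, 0.2, 0, 0, 0.8, 0.8], [0, 0, 0.2, 0, 0, 0.9, 0.8], [0, 0, 0.2, 0, 0, 0.9, 0.8], [0, 0, 0.2, 0, 0, 0.9, 0.8]],
  ],
)

```text
t: 10.27
tcp_pos: [0.5056, 0.0153, 0.1348]
tcp_rot: [2.795, 1.432, 0.0]
wrist_force: [0.2, -0.4, -2.7]
opening: 0.0433
grasp_force: 37.2
```

send_rows(
  plan=[
    [[0, 0, 0.2, 0, 0, 0.9, 0.8], [0, 0, 0.2, 0, 0, 0.9, 0.8], [0, 0, 0.2, 0, 0, 0.9, 0.8], [0, 0, 0.2, 0, 0, 0.9, 0.8], [0, 0, 0.2, 0, 0, 0.9, 0.8]],
  ],
)

```text
t: 10.68
tcp_pos: [0.5056, 0.0154, 0.1047]
tcp_rot: [3.076, 0.635, 0.001]
wrist_force: [-0.2, 0.5, -1.5]
opening: 0.0438
grasp_force: 37.1
```

send_rows(
  plan=[
    [[0, 0, 0, 0, 0, 0.9, 0.8], [0, 0, 0, 0, 0, 0.9, 0.8], [0, 0, 0, 0, 0, 0.9, 0.8], [0, 0, 0, 0, 0, 0.6, 0.8], [0, 0, 0, 0, 0, 0, 0.8]],
  ],
)

```text
t: 11.1
tcp_pos: [0.5055, 0.0156, 0.1049]
tcp_rot: [3.14, 0.024, 0.0]
wrist_force: [0.0, 0.2, -2.2]
opening: 0.0438
grasp_force: 37.1
```

```bash
python3 go.py 509 18 26 90; python3 see.py 5 .147
```

```text
t 11.1 tcp [505.5  15.6 104.9] yaw -89.14 tilt [ 0.0001 -0.0011] F [ 0.   0.2 -2.2] Tq [-0.01  0.03 -0.02] open 43.8 gf 37.1 q7 [-0.71  0.44 -0.96]
shift units [ 0.118 -0.082  2.63 ] rz units 0.125
scene red px [267.9 172.2] 114 mean [515.   16.4] rect [514.6  15.8] [26.5 40. ] 0.6
```

send_rows(
  plan=[
    [[0.1, -0.08, 0.6, 0, 0, 0.12, 0.8], [0, 0, 0.8, 0, 0, 0, 0.8], [0, 0, 0.7, 0, 0, 0, 0.8], [0, 0, 0.4, 0, 0, 0, 0.8], [0, 0, 0, 0, 0, 0, 0.8]],
  ],
)

```text
t: 11.62
tcp_pos: [0.5072, 0.0182, 0.0282]
tcp_rot: [-3.141, -0.005, 0.005]
wrist_force: [0.5, 0.6, -2.4]
opening: 0.0434
grasp_force: 37.0
```

send_rows(
  plan=[
    [[0, 0, 0.07, 0, 0, 0, 0.8], [0, 0, 0.04, 0, 0, 0, 0.8], [0, 0, 0.03, 0, 0, 0, 0.8], [0, 0, 0, 0, 0, 0, 0.8]],
  ],
)

```text
t: 11.95
tcp_pos: [0.509, 0.0183, 0.0267]
tcp_rot: [3.142, 0.004, 0.002]
wrist_force: [0.3, -0.2, -3.6]
opening: 0.0435
grasp_force: 37.0
```

```bash
python3 go.py 509 18 24.4 90
```

```text
t 11.95 tcp [509.   18.3  26.7] yaw -89.85 tilt [ 0.0014 -0.    ] F [ 0.3 -0.2 -3.6] Tq [-0.01  0.02 -0.  ] open 43.5 gf 37.0 q7 [-0.81  0.25 -0.89]
shift units [0.001 0.01  0.077] rz units 0.022
```

send_rows(
  plan=[
    [[0, 0, 0.05, 0, 0, 0, 0.8], [0, 0, 0.03, 0, 0, 0, 0.8], [0, 0, 0, 0, 0, 0, 0.8], [0, 0, 0, 0, 0, 0, 0.8]],
  ],
)

```text
t: 12.28
tcp_pos: [0.5089, 0.0184, 0.0243]
tcp_rot: [-3.141, -0.004, -0.002]
wrist_force: [0.4, 0.3, 5.9]
opening: 0.0436
grasp_force: 37.9
```

```bash
python3 go.py 509 18 24.4 90
```

```text
t 12.28 tcp [508.9  18.4  24.3] yaw -89.87 tilt [0.0012 0.0003] F [0.4 0.3 5.9] Tq [ 0.02  0.14 -0.03] open 43.6 gf 37.9 q7 [-0.81  0.25 -0.89]
shift units [ 0.005  0.013 -0.002] rz units 0.019
```

Contact at the expected height. Releasing, raising and turning 90°.

send_rows(
  plan=[
    [[0, 0, 0, 0, 0, 0, 0.4], [0, 0, 0, 0, 0, 0, 0.2], [0, 0, 0, 0, 0, 0, 0], [0, 0, 0, 0, 0, 0, 0], [0, 0, 0, 0, 0, 0, 0]],
  ],
)

```text
t: 12.7
tcp_pos: [0.5084, 0.0183, 0.0236]
tcp_rot: [-3.142, -0.003, 0.0]
wrist_force: [0.7, -1.0, 0.2]
opening: 0.0856
grasp_force: 0.0
```

send_rows(
  plan=[
    [[0, 0, -0.3, 0, 0, 0, 0], [0, 0, -0.7, 0, 0, 0, 0], [0, 0, -0.8, 0, 0, 0, 0], [0, 0, -0.8, 0, 0, 0, 0], [0, 0, -0.3, 0, 0, -0.5, 0]],
  ],
)

```text
t: 13.12
tcp_pos: [0.5095, 0.018, 0.1137]
tcp_rot: [3.14, 0.098, 0.005]
wrist_force: [0.5, -0.4, 0.1]
opening: 0.0851
grasp_force: 0.0
```

send_rows(
  plan=[
    [[0, 0, 0, 0, 0, -0.9, 0], [0, 0, 0, 0, 0, -0.9, 0], [0, 0, 0, 0, 0, -0.9, 0], [0, 0, 0, 0, 0, -0.9, 0], [0, 0, 0, 0, 0, -0.9, 0]],
  ],
)

```text
t: 13.53
tcp_pos: [0.5083, 0.0182, 0.1114]
tcp_rot: [2.998, 0.94, 0.0]
wrist_force: [-0.4, 0.1, 0.1]
opening: 0.0852
grasp_force: 0.0
```

send_rows(
  plan=[
    [[0, 0, 0, 0, 0, -0.9, 0], [0, 0, 0, 0, 0, -0.9, 0], [0, 0, 0, 0, 0, -0.9, 0], [0, 0, 0, 0, 0, -0.9, 0], [0, 0, 0, 0, 0, -0.9, 0]],
  ],
)

```text
t: 13.95
tcp_pos: [0.5083, 0.018, 0.1113]
tcp_rot: [2.638, 1.705, -0.0]
wrist_force: [-0.8, -1.5, -0.5]
opening: 0.0856
grasp_force: 0.0
```

send_rows(
  plan=[
    [[0, 0, 0, 0, 0, -0.9, 0], [0, 0, 0, 0, 0, -0.9, 0], [0, 0, 0, 0, 0, -0.9, 0], [0, 0, 0, 0, 0, -0.9, 0], [0, 0, 0, 0, 0, 0, 0]],
  ],
)

```text
t: 14.37
tcp_pos: [0.5083, 0.0179, 0.1112]
tcp_rot: [2.215, 2.228, -0.0]
wrist_force: [-1.1, 0.2, -0.5]
opening: 0.0854
grasp_force: 0.0
```

```bash
python3 go.py 509 18 27 0; python3 see.py 6 .061
```

```text
t 14.37 tcp [508.3  17.9 111.2] yaw 0.33 tilt [ 0.0001 -0.0004] F [-1.1  0.2 -0.5] Tq [ 0.01  0.03 -0.04] open 85.4 gf 0.0 q7 [-0.09  0.38 -0.03]
shift units [0.006 0.023 2.808] rz units 0.048
scene red px [268.9 193.1] 127 mean [516.7  22.4] rect [515.4  20.3] [41.3 30.6] 89.9
```

send_rows(
  plan=[
    [[0, 0, 0.6, 0, 0, 0.05, 0], [0, 0, 0.8, 0, 0, 0, 0], [0, 0, 0.8, 0, 0, 0, 0], [0, 0, 0.5, 0, 0, 0, 0], [0, 0, 0.13, 0, 0, 0, 0]],
  ],
)

```text
t: 14.88
tcp_pos: [0.5071, 0.0181, 0.0238]
tcp_rot: [-2.225, -2.215, 0.005]
wrist_force: [0.5, 0.6, -0.1]
opening: 0.0854
grasp_force: 0.0
```

send_rows(
  plan=[
    [[0, 0, 0, 0, 0, 0, 0.3], [0, 0, 0, 0, 0, 0, 0.6], [0, 0, 0, 0, 0, 0, 0.9], [0, 0, 0, 0, 0, 0, 0.9], [0, 0, 0, 0, 0, 0, 0.9]],
  ],
)

```text
t: 15.3
tcp_pos: [0.5097, 0.0183, 0.0269]
tcp_rot: [2.223, 2.217, 0.003]
wrist_force: [0.7, 0.1, 4.2]
opening: 0.0295
grasp_force: 35.1
```

```bash
python3 go.py 509 18 27 0
```

```text
t 15.3 tcp [509.7  18.3  26.9] yaw -0.17 tilt [0.0029 0.0002] F [0.7 0.1 4.2] Tq [ 0.08 -0.13 -0.02] open 29.5 gf 35.1 q7 [-0.1   0.19 -0.03]
shift units [-0.01  -0.022 -0.002] rz units -0.025
```

Regripped at 29.5 mm. Lifting, and refining the cradle's centre line from edge profiles.

send_rows(
  plan=[
    [[0, 0, -0.3, 0, 0, 0, 0.9], [0, 0, -0.8, 0, 0, 0, 0.9], [0, 0, -0.9, 0, 0, 0, 0.9], [0, 0, -0.9, 0, 0, 0, 0.9], [0, 0, -0.9, 0, 0, 0, 0.9]],
  ],
)

```text
t: 15.72
tcp_pos: [0.5076, 0.0182, 0.1414]
tcp_rot: [-2.224, -2.218, 0.001]
wrist_force: [-0.2, -0.2, -2.7]
opening: 0.0296
grasp_force: 35.0
```

```bash
python3 go.py 538 -257 140 0; python3 - <<'E'
from h import *
i=cv2.imread('pics/top0.png').astype(int)
print(np.arange(308,345)); 
for v in (183,187,191,195): print(v,i[v,308:345,2].tolist())
ys=[]
for v in range(201,213):
    r=i[v,:,2]; 
    def cross(a,b):
        s=r[a:b]; lo,hi=s.min(),s.max(); t=(lo+hi)/2
        k=[j for j in range(a,b-1) if (r[j]-t)*(r[j+1]-t)<=0][0]; return k+(t-r[k])/(r[k+1]-r[k])
    a,b=cross(306,316),cross(335,345); ys.append([onz('top',a,v,.012)[1]*1000,onz('top',b,v,.012)[1]*1000])
ys=np.array(ys);print(ys.round(1).tolist(),ys.mean(0),ys.mean())
E
```

```text
t 15.72 tcp [507.6  18.2 141.4] yaw -0.16 tilt [-0.0011  0.0001] F [-0.2 -0.2 -2.7] Tq [-0.02 -0.09  0.01] open 29.6 gf 35.0 q7 [-0.09  0.45 -0.04]
shift units [-9.171  1.04   0.047] rz units -0.023
[308 309 310 311 312 313 314 315 316 317 318 319 320 321 322 323 324 325
 326 327 328 329 330 331 332 333 334 335 336 337 338 339 340 341 342 343
 344]
183 [137, 132, 111, 74, 55, 54, 54, 58, 68, 87, 107, 123, 115, 85, 57, 50, 49, 49, 49, 49, 48, 48, 48, 51, 66, 83, 96, 106, 113, 116, 114, 109, 105, 102, 102, 101, 101]
187 [136, 131, 114, 82, 59, 55, 55, 54, 57, 78, 105, 122, 115, 86, 61, 53, 51, 53, 53, 51, 50, 49, 48, 56, 76, 90, 97, 102, 109, 114, 114, 110, 105, 102, 100, 100, 100]
191 [97, 92, 81, 63, 54, 52, 53, 54, 56, 73, 98, 119, 118, 91, 62, 50, 49, 48, 48, 46, 45, 46, 45, 52, 70, 84, 90, 96, 107, 113, 112, 109, 105, 103, 101, 101, 99]
195 [102, 100, 88, 66, 50, 47, 49, 50, 53, 67, 93, 117, 118, 94, 65, 50, 49, 50, 48, 48, 48, 46, 45, 47, 52, 57, 60, 61, 62, 65, 67, 79, 90, 97, 99, 101, 101]
[[-207.1, -308.6], [-207.6, -308.4], [-207.4, -308.2], [-207.4, -308.3], [-207.3, -308.4], [-207.3, -308.2], [-206.9, -308.2], [-206.9, -308.1], [-206.6, -308.5], [-206.8, -309.2], [-206.8, -309.2], [-206.7, -308.8]] [-207.07232293 -308.51453436] -257.7934286447366
```

send_rows(
  plan=[
    [[-0.5, 0.05, 0, 0, 0, 0, 0.9], [-0.95, 0.1, 0, 0, 0, 0, 0.9], [-0.95, 0.11, 0, 0, 0, 0, 0.9], [-0.95, 0.11, 0, 0, 0, 0, 0.9], [-0.95, 0.11, 0, 0, 0, 0, 0.9]],
  ],
)

```text
t: 16.13
tcp_pos: [0.5219, -0.1119, 0.1405]
tcp_rot: [-2.224, -2.218, 0.001]
wrist_force: [0.9, -0.7, -2.2]
opening: 0.0296
grasp_force: 35.3
```

send_rows(
  plan=[
    [[-0.95, 0.11, 0, 0, 0, 0, 0.9], [-0.95, 0.11, 0, 0, 0, 0, 0.9], [-0.95, 0.11, 0, 0, 0, 0, 0.9], [-0.95, 0.11, 0, 0, 0, 0, 0.9], [-0.6, 0.1, 0, 0, 0, 0, 0.9]],
  ],
)

```text
t: 16.55
tcp_pos: [0.5371, -0.2469, 0.1404]
tcp_rot: [2.228, 2.214, -0.003]
wrist_force: [-0.2, -0.3, -1.8]
opening: 0.0296
grasp_force: 35.2
```

send_rows(
  plan=[
    [[-0.45, 0, 0.2, 0, 0, 0, 0.9], [0, 0, 0.2, 0, 0, 0, 0.9], [0, 0, 0, 0, 0, 0, 0.9]],
  ],
)

```text
t: 16.8
tcp_pos: [0.5366, -0.2554, 0.1263]
tcp_rot: [-2.222, -2.215, 0.002]
wrist_force: [0.5, 0.5, -3.0]
opening: 0.0294
grasp_force: 35.2
```

```bash
python3 go.py 538 -256.5 104 0; python3 - <<'E'
from h import *
a=read_camera('scene'); b=read_camera('top'); cv2.imwrite('pics/scene7.png',a); cv2.imwrite('pics/top7.png',b)
i=np.hstack([cv2.resize(a[120:220,120:220],(400,400),interpolation=2),cv2.resize(b[150:250,270:370],(400,400),interpolation=2)]);cv2.imwrite('pics/c7.png',np.clip(i*1.5,0,255).astype(np.uint8))
E
```

```text
t 16.8 tcp [ 536.6 -255.4  126.3] yaw -0.19 tilt [-0.0035  0.0021] F [ 0.5  0.5 -3. ] Tq [0.09 0.07 0.07] open 29.4 gf 35.2 q7 [0.   0.6  0.36]
shift units [-0.038  0.05   0.743] rz units -0.028
```

View pics/c7.png

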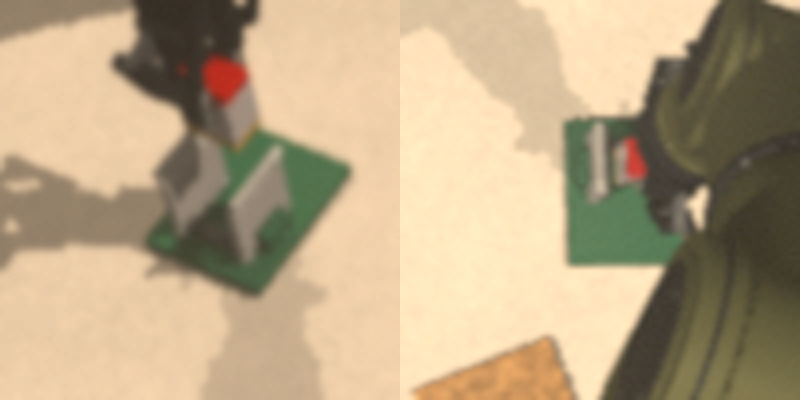

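The stamp hangs above and between the cheeks (left crop, cap (227,80), cheeks (195,180) and (260,205)). Lowering in stages with force checks.

send_rows(
  plan=[
    [[-0.02, 0.04, 0.4, 0, 0, -0.02, 0.9], [0, 0, 0.3, 0, 0, 0, 0.9], [0, 0, 0.25, 0, 0, 0, 0.9], [0, 0, 0, 0, 0, 0, 0.9]],
  ],
)

```text
t: 17.23
tcp_pos: [0.5382, -0.2555, 0.097]
tcp_rot: [-2.218, -2.219, 0.002]
wrist_force: [0.3, -0.1, -2.2]
opening: 0.0296
grasp_force: 35.2
```

send_rows(
  plan=[
    [[0, 0, 0.15, 0, 0, 0, 0.9], [0, 0, 0.1, 0, 0, 0, 0.9], [0, 0, 0.1, 0, 0, 0, 0.9], [0, 0, 0, 0, 0, 0, 0.9]],
  ],
)

```text
t: 17.57
tcp_pos: [0.5392, -0.2568, 0.0883]
tcp_rot: [-2.221, -2.221, 0.0]
wrist_force: [-0.5, 0.3, -2.8]
opening: 0.0297
grasp_force: 35.2
```

```bash
python3 go.py 538 -256.5 85 0
```

```text
t 17.57 tcp [ 539.2 -256.8   88.3] yaw -0.01 tilt [-0.0007  0.0003] F [-0.5  0.3 -2.8] Tq [0.05 0.01 0.03] open 29.7 gf 35.2 q7 [0.01 0.53 0.36]
shift units [ 0.01  -0.042  0.108] rz units -0.002
```

send_rows(
  plan=[
    [[0, 0, 0.15, 0, 0, 0, 0.9], [0, 0, 0.15, 0, 0, 0, 0.9], [0, 0, 0.1, 0, 0, 0, 0.9], [0, 0, 0, 0, 0, 0, 0.9]],
  ],
)

```text
t: 17.9
tcp_pos: [0.539, -0.2566, 0.0759]
tcp_rot: [-2.221, -2.22, 0.001]
wrist_force: [-0.2, -0.5, -1.5]
opening: 0.0297
grasp_force: 35.2
```

```bash
python3 go.py 538 -256.5 33 0
```

```text
t 17.9 tcp [ 539.  -256.6   75.9] yaw -0.01 tilt [-0.0013  0.0007] F [-0.2 -0.5 -1.5] Tq [ 0.02 -0.03 -0.02] open 29.7 gf 35.2 q7 [0.01 0.5  0.36]
shift units [ 0.004 -0.032  1.432] rz units -0.001
```

Freely inside the straight part. Lowering to just above the floor.

send_rows(
  plan=[
    [[0, 0, 0.3, 0, 0, 0, 0.9], [0, 0, 0.3, 0, 0, 0, 0.9], [0, 0, 0.3, 0, 0, 0, 0.9], [0, 0, 0.25, 0, 0, 0, 0.9], [0, 0, 0.1, 0, 0, 0, 0.9]],
  ],
)

```text
t: 18.32
tcp_pos: [0.5387, -0.2565, 0.0375]
tcp_rot: [-2.22, -2.22, 0.001]
wrist_force: [0.7, 0.2, -2.2]
opening: 0.0294
grasp_force: 35.2
```

send_rows(
  plan=[
    [[0, 0, 0.05, 0, 0, 0, 0.9], [0, 0, 0, 0, 0, 0, 0.9], [0, 0, 0, 0, 0, 0, 0.9]],
  ],
)

```text
t: 18.57
tcp_pos: [0.5397, -0.257, 0.0379]
tcp_rot: [2.222, 2.221, 0.0]
wrist_force: [0.0, -0.8, -1.5]
opening: 0.03
grasp_force: 35.2
```

```bash
python3 go.py 538 -256.5 33 0
```

```text
t 18.57 tcp [ 539.7 -257.    37.9] yaw -0.01 tilt [ 0.0003 -0.    ] F [ 0.  -0.8 -1.5] Tq [ 0.02  0.04 -0.03] open 30.0 gf 35.2 q7 [0.01 0.43 0.36]
shift units [ 0.015 -0.057  0.163] rz units -0.002
```

send_rows(
  plan=[
    [[0, 0, 0.08, 0, 0, 0, 0.9], [0, 0, 0.06, 0, 0, 0, 0.9], [0, 0, 0.03, 0, 0, 0, 0.9], [0, 0, 0, 0, 0, 0, 0.9]],
  ],
)

```text
t: 18.9
tcp_pos: [0.5396, -0.2569, 0.0329]
tcp_rot: [2.221, 2.221, 0.0]
wrist_force: [0.3, -0.0, 1.1]
opening: 0.0294
grasp_force: 35.3
```

```bash
python3 go.py 538 -256.5 33 0
```

```text
t 18.9 tcp [ 539.6 -256.9   32.9] yaw -0.01 tilt [0.0003 0.    ] F [ 0.3 -0.   1.1] Tq [0.   0.11 0.02] open 29.4 gf 35.3 q7 [0.01 0.42 0.36]
shift units [ 0.012 -0.055 -0.002] rz units -0.001
```

On the floor. Sliding toward the stop.

send_rows(
  plan=[
    [[0, 0.1, 0, 0, 0, 0, 0.9], [0, 0.15, 0, 0, 0, 0, 0.9], [0, 0.1, 0, 0, 0, 0, 0.9], [0, 0, 0, 0, 0, 0, 0.9]],
  ],
)

```text
t: 19.23
tcp_pos: [0.549, -0.2572, 0.033]
tcp_rot: [-2.22, -2.22, 0.003]
wrist_force: [-4.7, -0.4, 6.4]
opening: 0.0298
grasp_force: 36.3
```

send_rows(
  plan=[
    [[0, 0.1, 0, 0, 0, 0, 0.9], [0, 0.05, 0, 0, 0, 0, 0.9], [0, 0, 0, 0, 0, 0, 0.9]],
  ],
)

```text
t: 19.48
tcp_pos: [0.5492, -0.2573, 0.033]
tcp_rot: [-2.217, -2.215, 0.011]
wrist_force: [-10.9, 0.8, 14.1]
opening: 0.0298
grasp_force: 37.3
```

```bash
python3 go.py
```

```text
t 19.48 tcp [ 549.2 -257.3   33. ] yaw -0.04 tilt [-0.0105  0.0009] F [-10.9   0.8  14.1] Tq [0.19 2.57 0.24] open 29.8 gf 37.3 q7 [0.01 0.46 0.35]
```

It stopped solidly at x=549 with the stamp front at 564, matching the dark stop bar's face seen earlier between the cheeks (~563–565). I'll relieve the push slightly, then check.

send_rows(
  plan=[
    [[0, -0.06, 0, 0, 0, 0, 0.9], [0, -0.05, 0, 0, 0, 0, 0.9], [0, 0, 0, 0, 0, 0, 0.9], [0, 0, 0, 0, 0, 0, 0.9]],
  ],
)

```text
t: 19.82
tcp_pos: [0.549, -0.2572, 0.033]
tcp_rot: [-2.22, -2.219, 0.004]
wrist_force: [-6.6, 0.2, 7.6]
opening: 0.0295
grasp_force: 36.5
```

```bash
python3 go.py
```

```text
t 19.82 tcp [ 549.  -257.2   33. ] yaw -0.03 tilt [-0.0042  0.0001] F [-6.6  0.2  7.6] Tq [0.06 1.3  0.17] open 29.5 gf 36.5 q7 [0.01 0.45 0.35]
```

send_rows(
  plan=[
    [[0, 0, 0, 0, 0, 0, 0.5], [0, 0, 0, 0, 0, 0, 0.3], [0, 0, 0, 0, 0, 0, 0], [0, 0, 0, 0, 0, 0, 0], [0, 0, 0, 0, 0, 0, 0]],
  ],
)

```text
t: 20.23
tcp_pos: [0.5518, -0.2568, 0.0326]
tcp_rot: [2.221, 2.221, 0.001]
wrist_force: [-0.5, 0.1, -0.4]
opening: 0.0856
grasp_force: 0.0
```

send_rows(
  plan=[
    [[0, 0, -0.2, 0, 0, 0, 0], [0, 0, -0.5, 0, 0, 0, 0], [0, 0, -0.8, 0, 0, 0, 0], [0, 0, -0.8, 0, 0, 0, 0], [0, 0, -0.8, 0, 0, 0, 0]],
  ],
)

```text
t: 20.65
tcp_pos: [0.5511, -0.2568, 0.1269]
tcp_rot: [-2.222, -2.221, -0.0]
wrist_force: [1.0, 0.2, -0.1]
opening: 0.0853
grasp_force: 0.0
```

send_rows(
  plan=[
    [[0, 0, -0.8, 0, 0, 0, 0], [0.3, -0.9, 0, 0, 0, 0, 0], [0.9, -0.3, 0, 0, 0, 0, 0], [0.9, -0.3, 0, 0, 0, 0, 0], [0.9, -0.3, 0, 0, 0, 0, 0]],
  ],
)

```text
t: 21.07
tcp_pos: [0.4968, -0.1664, 0.1504]
tcp_rot: [2.223, 2.219, 0.001]
wrist_force: [0.5, 0.7, 0.5]
opening: 0.0855
grasp_force: 0.0
```

send_rows(
  plan=[
    [[0.9, 0, 0, 0, 0, 0, 0], [0.9, 0, 0, 0, 0, 0, 0], [0.9, 0, 0, 0, 0, 0, 0], [0, 0, 0, 0, 0, 0, 0]],
  ],
)

```text
t: 21.4
tcp_pos: [0.4976, -0.0787, 0.15]
tcp_rot: [-2.209, -2.229, -0.005]
wrist_force: [-1.1, -0.1, -0.3]
opening: 0.0854
grasp_force: 0.0
```

```bash
python3 go.py; python3 see.py 8 .067; python3 - <<'E'
from h import *
a=cv2.imread('pics/scene8.png'); b=cv2.imread('pics/top8.png')
i=np.hstack([cv2.resize(a[130:205,140:215],(400,400),interpolation=2),cv2.resize(b[160:235,280:355],(400,400),interpolation=2)]);cv2.imwrite('pics/c8.png',np.clip(i*1.5,0,255).astype(np.uint8))
E
```

```text
t 21.4 tcp [497.6 -78.7 150. ] yaw 0.52 tilt [0.0002 0.0047] F [-1.1 -0.1 -0.3] Tq [ 0.04 -0.    0.03] open 85.4 gf 0.0 q7 [-0.05  0.47  0.12]
top red px [328.6 189.8] 100 mean [ 548.  -259.2] rect [ 547.4 -259. ] [37.3 27.1] 89.9
scene red px [174.2 163. ] 99 mean [ 551. -258.] rect [ 550.6 -258.1] [28.3 36.4] 0.3
```

View pics/c8.png

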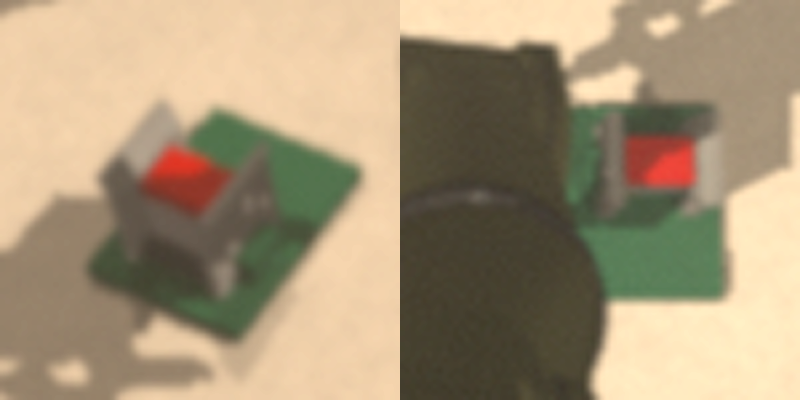

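The red stamp stands upright between the cheeks (cap at left crop (188,178), centre x≈549 in both views), on the floor and against the stop, with the arm clear. Handing in.

```bash
python3 -c "
from station import close_job
print(close_job())"
```

```text
the job is handed in; nothing more can be done
None
```

The red stamp stands upright between the cheeks of the green cradle, on its floor and pushed solidly against the stop; I turned the rack, set the stamp down on the 100 mm cork pad and regripped it as asked, and handed the job in at about 21.5 s, with no verdict returned.

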